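Reset the slicing guide's fence and lock it

ROBOT

A 7-joint arm with a two-finger parallel gripper is mounted at the origin on a cart in front of the work surface, level with it; the furniture and walls round the work are solid. World frame = base frame: x ahead of the robot, y to its left, z up, the work surface at z = 0. Lengths are in m, angles in rad, forces in N, time in s.
With the tool pointing down it reaches from about 0.35 to 0.9 m from the base axis. Payload 7.2 kg.
Tool frame: the origin (TCP) lies midway between the tips of the shut fingers; the grasp point (between the pads) lies 19 mm behind it; z points along the fingers, y is the line along which they close (so a half turn about z gives the same grasp; the last joint's range is limited). The gripper opens to 88 mm and grips with 3 to 60 N. Pads are 20 mm wide; open, the fingers measure 115 mm over their backs; the gripper's body (75 mm by 178 mm) begins 61 mm behind the grasp point.
Start: joints at [1.248, 0.411, -0.013, 1.596, 0.006, 1.134, -0.082], TCP at [0.158, -0.605, 0.223] pointing down, gripper open.
Joint ranges: [-2.95, 2.95], [-0.29, 1.99], [-1.47, 1.44], [0.14, 2.54], [-1.03, 4.17], [0.13, 1.85], [-2.86, 2.86]. Speed limits (rad/s): [2.39, 2.39, 3.01, 3.01, 3.14, 3.14, 3.14].

INTERFACE

Orientations are given as a unit quaternion [w, x, y, z].
In Python, from rig import ctrl gives the robot as it stands. The module is installed in compiled form; this text tells all that it offers.
- The arm moves only by the shell command python3 -m crank 'ROWS'. ROWS is JSON, a list of rows, each a list of 7 numbers: the shift along the tool's x, y, z in cm, then the turn, a rotation vector about the tool's x, y, z in rad, then the opening in per cent of the stroke, from 0 (shut) to 100 (fully open). A call has 1 to 10 rows; each row is the pose to reach, as a shift and turn from the pose commanded when the call began, along the tool's axes at that moment; what a row does not reach only later rows make up. A row lasts 1/12 s, in which the tool goes at most 41.7 mm and 7.16 degrees, less where a joint would pass 70% of its speed; a pose out of reach is approached as far as the arm can. A call with a gripper value outside its range is refused whole. The fingers move at their own pace and stop on an object; the grip force is fixed at half the most. Time passes only in rows, so rows that repeat a pose let the fingers close. It gives the time, the measured TCP pose, the force, the opening and the grip force at its end, in the units of the state.
- ctrl.observe(): the state, without advancing time (a new reading comes with each control period).
- ctrl.capture(name): name is "side" or "top"; returns a dict with "frame" (384x512x3 uint8, red, green, blue), "fov_y" (degrees; the focal length in pixels is half the picture's height over the tangent of half this angle, whatever the lens; pixels are square), "cx", "cy" (the principal point, pixels), "position" and "orientation" of the camera in the world. Camera axes: x right, y up, looking along -z (the intrinsics and any distortion apply to the point x, -y, -z); pixel columns grow to the right and rows downward; lengths in m; the calibration is good to about 2 mm. A picture is of the moment at which its call begins. There is no depth.
- ctrl.finish_job(): hands the job in; it is judged then, once.
Trained networks look in the newest picture that a camera, given by its name, has taken for a name from the list of things; names that differ only in an ending like _2 or _b are one class to them, and where a whole thing is asked for, a point or a joint stands for the part that bears it (a point fixed in the world has none). Each returns a list of dicts, best first, with "conf" (0 to 1); they miss things now and then, are a little off and sometimes report something else, mostly with a low value. They report only what shows in the picture. A call takes as long as a camera call.
- ctrl.boxes_of(camera, target): "location" ([column, row] in pixels, amid what is visible of it).
- ctrl.regions_of(camera, target): "region" (384x512 bool, what is visible of it) and "location" ([column, row] in pixels, amid what is visible of it).
- ctrl.spot_point(camera, target): "location" ([column, row] in pixels: a listed point, or the origin of a listed thing).
The state is a dict: "time_s": time; "qpos": joint angles; "qd": joint speeds; "joint_torque": joint torques, N m; "ee_pos": TCP position; "ee_rot": TCP orientation; "force": force on the tool from outside, world axes, zero at the start; "ft_torque": the same for the moment, N m; "width": finger opening in m; "finger_force": force on a finger pad.
Only numpy, scipy, OpenCV 4.12 (cv2) and the standard library are available. Lean on these libraries where they do the work, as an engineer would, in place of code of your own. Each camera call takes 0.05 s, during which the arm holds its last target. There are 200 camera calls.

TASK

On the bamboo slicing guide, loosen the red lock nut well (about a sixth of a turn or more, anticlockwise), turn the black adjuster knob clockwise until the blue fence's pointer is in line with the red rider on the scale, then tighten the red nut fully again and let go. Leave the pepper mill standing where it is.

Things in the scene. Friction and masses are not known exactly. Their poses are not given: they have to be found in the camera images.
- lock_nut (a joint): angle of the red nut about its upright axis: 0 = fully tight (stop), grows anticlockwise seen from above as it loosens, stop at 1.3 (fully loose). Stiff: about 0.2 Nm, 0.3 Nm near tight; stays where left. Below about 0.3 it clamps the fence's bar, so that the black knob holds against about 1.5 Nm.
- lock_nut_grip (a point): point to grip the red nut: on its turning axis, 10 mm below its top and 78 mm above the worktop. The nut's wing is an upright bar 50 mm long, 12 mm thick and 36 mm high (24 mm of it clear below this point, then a round skirt 34 mm across); pinch it across its thickness. The point's x axis lies along the bar, y across it, z up. It stands on a grey block 46 mm square near the robot's side of the guide, to the left as the guide is seen from that side.
- adjuster_grip (a point): the same point on the black adjuster knob, of the same shape and size, 140 mm to the right of the red nut on its own grey block. The point's x axis lies along the bar, y across it, z up. It turns clockwise seen from above, easily (0.2 Nm) once the nut is loose, from its start at a stop through 1.6 rad; each radian moves the blue fence 40 mm towards the knob's side (-y of the fence). It stays where left.
- fence_pointer (a point): black pointer line at the far end of the blue fence's top edge (fence: a bar 135 mm long, 10 mm wide, top 42 mm above the worktop, reaching away from the robot across the bed). The fence slides along this point's y axis, towards -y as the black knob is turned clockwise.
- red_mark (a point): near end of the small red rider (8 mm wide) clipped on the aluminium scale rail along the guide's far edge; same axes as the fence pointer. The fence is in line when the two points agree in y. It is fixed and 22 to 50 mm towards -y of the pointer at the start.
- pepper_mill: dark wooden pepper mill, 58 mm wide, 150 mm tall, loose bystander on the worktop beside the guide; origin at the centre of its underside

How it is judged:
By the outcome, as a careful person would: the job done as asked, in the order asked, and still so for the second after the job is handed in, with the robot touching nothing.
It also fails if it takes over 61 s, if anything falls off the work surface, if the arm or the gripper's body presses on something with over 40 N, if the wrist force passes 120 N, or if a joint passes its speed limit or range.

## Working session

There is one attempt and no reset: what is moved stays moved. The work goes in short steps, Python scripts to look and compute and a shell command to move; the robot and the scene stay as the last step left them, time stands still between calls to the robot, and variables do not carry over. Pictures are saved under pics/ and viewed, at most 10 in all, crops included, and the job is handed in when it is done.

```bash
mkdir -p pics
cat > h.py <<'E'
import numpy as np, cv2
from scipy.spatial.transform import Rotation as R
from rig import ctrl
def rot(q): return R.from_quat([q[1],q[2],q[3],q[0]])
def cap(n,save=None):
    c=ctrl.capture(n)
    if save: cv2.imwrite(save,c["frame"][:,:,::-1])
    return c
def ray(c,px):
    f=192/np.tan(np.radians(c["fov_y"])/2)
    d=np.array([(px[0]-c["cx"])/f,-(px[1]-c["cy"])/f,-1.])
    return np.array(c["position"]),rot(c["orientation"]).apply(d)
def at_z(c,px,z):
    p,d=ray(c,px); return p+d*(z-p[2])/d[2]
def tri(c1,p1,c2,p2):
    A=[];b=[]
    for c,p in((c1,p1),(c2,p2)):
        o,d=ray(c,p); d/=np.linalg.norm(d); P=np.eye(3)-np.outer(d,d); A.append(P); b.append(P@o)
    return np.linalg.solve(sum(A),sum(b))
E
python3 - <<'E'
from h import *
np.set_printoptions(precision=4,suppress=True)
cs={n:cap(n,f"pics/{n}0.png") for n in("side","top")}
for n,c in cs.items(): print(n,{k:v for k,v in c.items() if k!="frame"})
Z=dict(lock_nut_grip=.078,adjuster_grip=.078,fence_pointer=.042,red_mark=.042,pepper_mill=0)
for n,c in cs.items():
    for t in Z:
        for d in ctrl.spot_point(n,t)[:2]: print(n,t,round(d["conf"],2),d["location"],at_z(c,d["location"],Z[t]))
s=ctrl.observe(); print(s["time_s"],s["ee_pos"],s["ee_rot"],s["width"])
E
```

```text
side {'fov_y': 56.34780291098462, 'cx': 258.2658441637513, 'cy': 194.19088108989206, 'position': array([ 0.4612, -0.5615,  0.4811]), 'orientation': array([ 0.8574,  0.5123, -0.0209, -0.0452])}
top {'fov_y': 54.66793690173733, 'cx': 258.07637378924073, 'cy': 185.81808855506554, 'position': array([0.4555, 0.1648, 0.9419]), 'orientation': array([-0.7056, -0.0325,  0.0412,  0.7066])}
side lock_nut_grip 0.67 [235.5, 217.0] [0.4729 0.0876 0.078 ]
side adjuster_grip 0.8 [227.4, 253.5] [ 0.4528 -0.0359  0.078 ]
side fence_pointer 0.6 [301.6, 240.9] [0.6064 0.036  0.042 ]
side red_mark 0.47 [300.3, 254.5] [ 0.5945 -0.0083  0.042 ]
side pepper_mill 0.91 [233.9, 188.0] [0.4775 0.3741 0.    ]
top lock_nut_grip 0.63 [280.0, 216.1] [0.4752 0.1032 0.078 ]
top adjuster_grip 0.77 [337.9, 227.5] [ 0.4486 -0.0309  0.078 ]
top fence_pointer 0.74 [307.3, 162.3] [0.6076 0.0325 0.042 ]
top red_mark 0.48 [323.6, 166.3] [ 0.5977 -0.0075  0.042 ]
top pepper_mill 0.91 [164.9, 217.2] [0.4747 0.3879 0.    ]
0.6 [ 0.1575 -0.6048  0.2227] [ 0.      0.9919  0.1271 -0.    ] 0.08770634472001229
```

Run:
```python
import cv2
a=cv2.imread("pics/top0.png")[130:280,140:390]; cv2.imwrite("pics/topc.png",cv2.resize(a,None,fx=3.2,fy=3.2,interpolation=2))
```

```text
(no output)
```

View pics/topc.png

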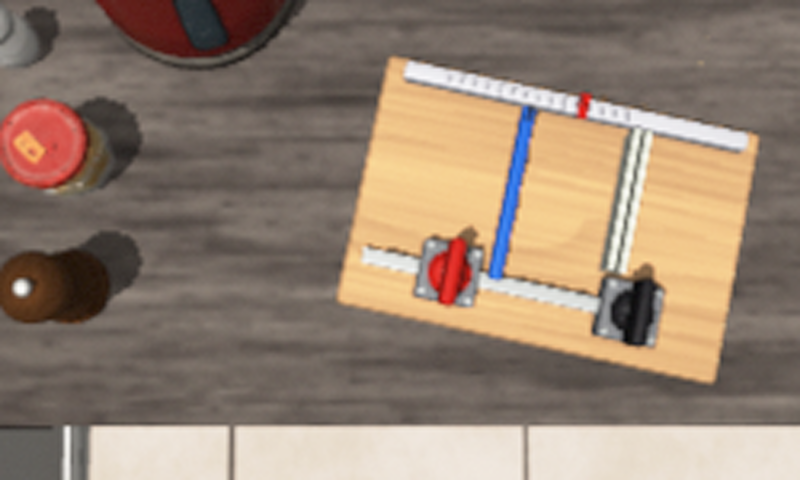

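View pics/side0.png

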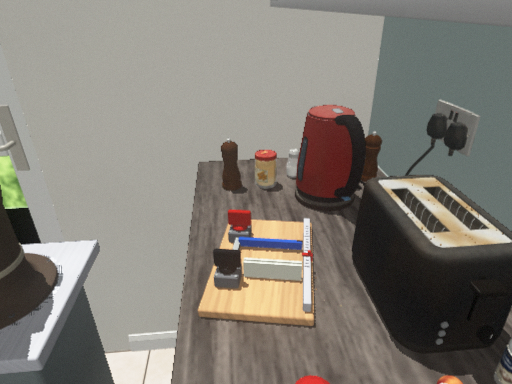

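The top view shows the red nut's bar at about (281,215) and the black knob at about (338,227). The pointer is at about (305,164), the red rider at about (322,163), and the mill well to the left. In the side view the way in over the front edge is clear. Next I'll zoom in on the bars for their yaw.

Run:
```python
import cv2
a=cv2.imread("pics/top0.png")[195:245,260:360]; cv2.imwrite("pics/topk.png",cv2.resize(a,None,fx=8,fy=8,interpolation=2))
```

```text
(no output)
```

View pics/topk.png

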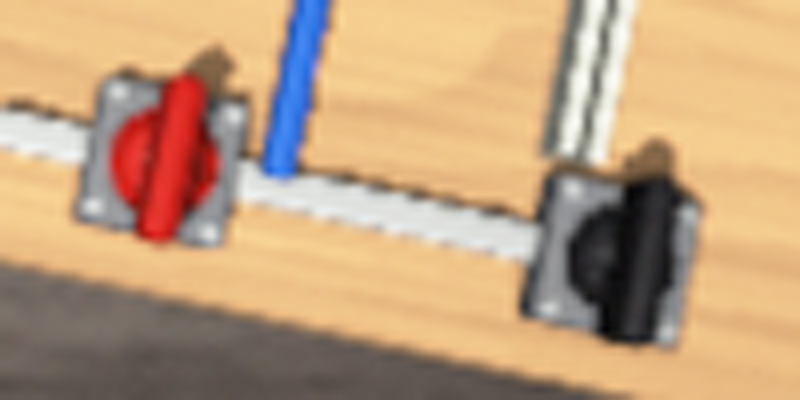

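View pics/top0.png

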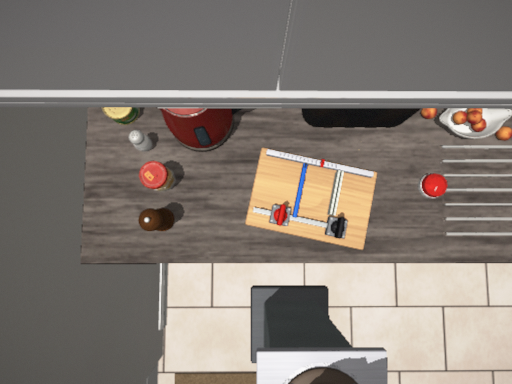

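The zoom shows the red bar running from (283.4,204.8) to (279.4,224.4), and the black one from (342,217.5) to (339,237.3). Overhead there is a cabinet edge only at the far side.

Run:
```python
from h import *
np.set_printoptions(precision=4,suppress=True)
c=cap("top"); s=cap("side"); t=c
for a,b in(((283.4,204.8),(279.4,224.4)),((342,217.5),(339,237.3)),((304.7,164.5),(295.5,216))):
    z=.086 if a[0]!=304.7 else .042
    A,B=at_z(c,a,z),at_z(c,b,z); d=A-B; print((A+B)/2,np.arctan2(d[1],d[0]),np.linalg.norm(d))
for n,p,q in(("nut",(235.5,217),(280,216.1)),("knob",(227.4,253.5),(337.9,227.5)),("ptr",(301.6,240.9),(307.3,162.3)),("mark",(300.3,254.5),(323.6,166.3))): print(n,tri(s,p,c,q))
o=ctrl.observe(); T=np.array([.472,.099,.18]); r=rot(o["ee_rot"])
print((r.inv().apply(T-o["ee_pos"]))*100, r.as_matrix())
```

```text
[0.4785 0.1005 0.086 ] -0.21026318270922426 0.04595792269058969
[ 0.449 -0.035  0.086] -0.17627024530136395 0.04587925101940051
[0.5392 0.051  0.042 ] -0.18968022642043855 0.12828569395823375
nut [0.4743 0.1026 0.0687]
knob [ 0.4507 -0.0316  0.0747]
ptr [0.6064 0.0329 0.0443]
mark [ 0.5963 -0.0074  0.0414]
[ 48.1741 -60.1843   4.2632] [[ 0.9677  0.2521  0.    ]
 [ 0.2521 -0.9677 -0.0001]
 [ 0.      0.0001 -1.    ]]
```

```bash
python3 -m crank '[[48.6,-60.4,0,0,0,-2.69,100],[48.6,-60.4,0,0,0,-2.69,100],[48.6,-60.4,0,0,0,-2.69,100],[48.6,-60.4,0,0,0,-2.69,100],[48.6,-60.4,0,0,0,-2.69,100],[48.6,-60.4,0,0,0,-2.69,100],[48.6,-60.4,0,0,0,-2.69,100],[48.6,-60.4,0,0,0,-2.69,100],[48.6,-60.4,0,0,0,-2.69,100],[48.6,-60.4,0,0,0,-2.69,100]]'
cat > go.py <<'E'
import sys
from h import *
np.set_printoptions(precision=3,suppress=True)
o=ctrl.observe(); r=rot(o["ee_rot"]); x,y,z,yaw=map(float,sys.argv[1:5])
m=r.as_matrix(); cy=np.arctan2(m[1,0],m[0,0]); dy=(yaw-cy+np.pi/2)%np.pi-np.pi/2
T=R.from_matrix(np.array([[np.cos(yaw),np.sin(yaw),0],[np.sin(yaw),-np.cos(yaw),0],[0,0,-1.]]))
if len(sys.argv)>5: dy=(yaw-cy+np.pi)%(2*np.pi)-np.pi
w=(r.inv()*R.from_euler('z',dy)*r).as_rotvec()
print("t",o["time_s"],"pos",np.array(o["ee_pos"]),"yaw",cy,"q",np.array(o["qpos"]),"tilt",m[:2,2],"w",o["width"])
print("shift cm",r.inv().apply(np.array([x,y,z])-o["ee_pos"])*100,"turn",w)
E
python3 go.py .476 .102 .15 2.947 f
```

```text
time_s: 1.53
ee_pos: [0.3288, -0.2231, 0.223]
ee_rot: [0.001, 0.728, 0.686, -0.0]
force: [0.6, 0.2, -1.0]
width: 0.0878
finger_force: 0.0
t 1.5333 pos [ 0.329 -0.223  0.223] yaw 1.5106873347688854 q [ 0.925  0.041 -0.458  2.079  0.022  1.024  0.396] tilt [ 0.001 -0.001] w 0.08780787119895125
shift cm [33.34  12.732  7.273] turn [-0.002  0.001 -1.436]
```

```bash
python3 -m crank '[[33.3,12.7,0,0,0,-1.436,100],[33.3,12.7,0,0,0,-1.436,100],[33.3,12.7,0,0,0,-1.436,100],[33.3,12.7,0,0,0,-1.436,100],[33.3,12.7,4,0,0,-1.436,100],[33.3,12.7,6,0,0,-1.436,100],[33.3,12.7,7.2,0,0,-1.436,100],[33.3,12.7,7.2,0,0,-1.436,100],[33.3,12.7,7.2,0,0,-1.436,100],[33.3,12.7,7.2,0,0,-1.436,100]]'
python3 go.py .476 .102 .15 2.947 f
```

```text
time_s: 2.37
ee_pos: [0.4775, 0.1063, 0.1487]
ee_rot: [-0.001, 0.186, 0.983, 0.002]
force: [-0.3, -0.2, 0.9]
width: 0.0879
finger_force: 0.0
t 2.3667 pos [0.478 0.106 0.149] yaw 2.7683714110503015 q [ 0.376  0.39  -0.85   1.961  0.354  0.945  0.549] tilt [-0.001  0.005] w 0.08786714292801548
shift cm [-0.015 -0.457 -0.13 ] turn [ 0.001  0.001 -0.179]
```

```bash
python3 -m crank '[[0,-0.4,0,0,0,-0.18,100],[0,-0.4,0,0,0,-0.18,100],[0,-0.4,0,0,0,-0.18,100]]'
python3 go.py .476 .102 .062 2.947 f
python3 - <<'E'
from h import *
c=cap("top");s=cap("side")
for t in("lock_nut_grip",):
  for n,k in(("top",c),("side",s)): print(n,[(d["conf"],d["location"],at_z(k,d["location"],.078)) for d in ctrl.spot_point(n,t)[:2]])
a=cv2.resize(c["frame"][180:260,240:340],None,fx=5,fy=5,interpolation=2); b=cv2.resize(s["frame"][150:280,190:290],None,fx=3,fy=3,interpolation=2)
o=np.zeros((400,800,3),np.uint8); o[:400,:500]=a; o[:390,500:800]=b
cv2.imwrite("pics/a1.png",o[:,:,::-1])
E
```

```text
time_s: 2.62
ee_pos: [0.4755, 0.0955, 0.1503]
ee_rot: [-0.0, 0.102, 0.995, 0.0]
force: [-0.4, 0.6, 0.8]
width: 0.0877
finger_force: 0.0
t 2.6167 pos [0.476 0.095 0.15 ] yaw 2.9375781501719205 q [ 0.425  0.393 -0.889  1.967  0.372  0.954  0.719] tilt [-0.001  0.   ] w 0.08765918331137114
shift cm [0.081 0.647 8.833] turn [ 0.     0.    -0.009]
top []
side [(0.55, [240.7, 212.4], array([0.48493928, 0.10513852, 0.078     ]))]
```

View pics/a1.png

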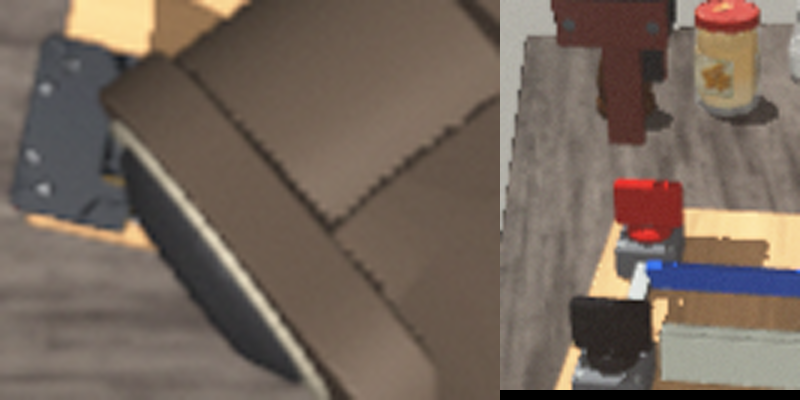

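The top view is blocked by the arm. In the side view the fingers hang above and astride the nut, whose wing is centred near (239,220), so x is about 0.479. I'll go down and grip.

```bash
python3 -m crank '[[-0.2,0.7,2,0,0,0,100],[-0.2,0.7,5,0,0,0,100],[-0.2,0.7,8,0,0,0,100],[-0.2,0.7,8.8,0,0,0,100],[-0.2,0.7,8.8,0,0,0,100],[-0.2,0.7,8.8,0,0,0,0],[-0.2,0.7,8.8,0,0,0,0],[-0.2,0.7,8.8,0,0,0,0],[-0.2,0.7,8.8,0,0,0,0],[-0.2,0.7,8.8,0,0,0,0]]'
python3 go.py .479 .102 .062 2.947 f
```

```text
time_s: 3.65
ee_pos: [0.4796, 0.1017, 0.0635]
ee_rot: [0.001, 0.103, 0.995, 0.0]
force: [-0.3, -0.3, -0.2]
width: 0.0579
finger_force: 0.0
t 3.65 pos [0.48  0.102 0.064] yaw 2.934341048188613 q [ 0.315  0.522 -0.79   2.034  0.522  0.793  0.576] tilt [ 0.002 -0.   ] w 0.0578605501363887
shift cm [0.067 0.014 0.153] turn [-0.     0.    -0.013]
```

```bash
python3 -m crank '[[0,0,0,0,0,0,0],[0,0,0,0,0,0,0],[0,0,0,0,0,0,0],[0,0,0,0,0,0,0],[0,0,0,0,0,0,0],[0,0,0,0,0,0,0],[0,0,0,0,0,0,0],[0,0,0,0,0,0,0],[0,0,0,0,0,0,0],[0,0,0,0,0,0,0]]'
python3 go.py .479 .102 .062 2.947 f
```

```text
time_s: 4.48
ee_pos: [0.4792, 0.1027, 0.0626]
ee_rot: [0.0, 0.103, 0.995, 0.001]
force: [1.6, 5.0, -4.8]
width: 0.012
finger_force: 30.0
t 4.4833 pos [0.479 0.103 0.063] yaw 2.9353223169683713 q [ 0.314  0.524 -0.79   2.034  0.522  0.791  0.576] tilt [0.    0.001] w 0.011953619214202002
shift cm [ 0.006 -0.073  0.063] turn [-0.     0.    -0.012]
```

```bash
python3 -m crank '[[0,0.1,0,0,0,-0.06,0],[0,0.1,0,0,0,-0.16,0],[0,0.1,0,0,0,-0.27,0],[0,0.1,0,0,0,-0.38,0],[0,0.1,0,0,0,-0.49,0],[0,0.1,0,0,0,-0.6,0],[0,0.1,0,0,0,-0.71,0],[0,0.1,0,0,0,-0.82,0],[0,0.1,0,0,0,-0.93,0],[0,0.1,0,0,0,-1.04,0]]'
python3 go.py .479 .102 .062 2.947 f; python3 -c "
from h import *;print(ctrl.observe()['force'],ctrl.observe()['ft_torque'])"
```

```text
time_s: 5.32
ee_pos: [0.4792, 0.1026, 0.0626]
ee_rot: [-0.0, -0.407, 0.913, -0.0]
force: [-0.5, 1.8, -2.2]
width: 0.0116
finger_force: 30.0
t 5.3167 pos [0.479 0.103 0.063] yaw -2.303571283619379 q [ 0.475  0.632 -1.034  2.025  0.709  0.895  1.456] tilt [-0. -0.] w 0.011648206790440438
shift cm [ 0.058 -0.026  0.063] turn [-0.     0.     1.033]
[-0.4505437   1.80993111 -2.24673107] [ 0.6446699  -0.16124661 -0.2370498 ]
```

```bash
python3 -m crank '[[0,0,0,0,0,-0.08,0],[0,0,0,0,0,-0.16,0],[0,0,0,0,0,-0.16,0],[0,0,0,0,0,-0.16,0]]'
python3 go.py .479 .102 .062 2.947 f;python3 -c "
from h import *;print(ctrl.observe()['force'],ctrl.observe()['ft_torque'])"
```

```text
time_s: 5.65
ee_pos: [0.4792, 0.1026, 0.0626]
ee_rot: [-0.0, -0.476, 0.88, -0.0]
force: [-0.7, 2.1, -0.4]
width: 0.012
finger_force: 30.0
t 5.65 pos [0.479 0.103 0.063] yaw -2.150526052441443 q [ 0.496  0.652 -1.068  2.024  0.736  0.914  1.586] tilt [-0. -0.] w 0.01201241349565614
shift cm [ 0.06  -0.017  0.061] turn [-0.    -0.     1.186]
[-0.73170423  2.05815409 -0.40535558] [ 0.43386574 -0.1531511   0.11193616]
```

```bash
python3 -m crank '[[0,0,0,0,0,0,60],[0,0,0,0,0,0,60],[0,0,0,0,0,0,60],[0,0,0,0,0,0,60],[0,0,0,0,0,0,60],[0,0,-4,0,0,0,60],[0,0,-8,0,0,0,60],[0,0,-8,0,0,0,60],[0,0,-8,0,0,0,60]]'
python3 go.py .452 -.0345 .142 2.95 f
```

```text
time_s: 6.4
ee_pos: [0.4805, 0.103, 0.1444]
ee_rot: [0.002, -0.476, 0.879, -0.001]
force: [0.4, -0.2, -0.6]
width: 0.0526
finger_force: 0.0
t 6.4 pos [0.48  0.103 0.144] yaw -2.149349890705166 q [ 0.593  0.551 -1.187  1.953  0.598  1.045  1.7  ] tilt [ 0.004 -0.   ] w 0.052618965038576285
shift cm [13.068 -5.134  0.231] turn [0.002 0.004 1.184]
```

```bash
python3 -m crank '[[13.1,-5.1,0,0,0,1.184,60],[13.1,-5.1,0,0,0,1.184,60],[13.1,-5.1,0,0,0,1.184,60],[13.1,-5.1,0,0,0,1.184,60],[13.1,-5.1,0,0,0,1.184,60],[13.1,-5.1,0,0,0,1.184,60],[13.1,-5.1,0,0,0,1.184,60],[13.1,-5.1,0,0,0,1.184,60],[13.1,-5.1,0,0,0,1.184,60],[13.1,-5.1,0,0,0,1.184,60]]'
python3 go.py .452 -.0345 .063 2.95 f
python3 - <<'E'
from h import *
c=cap("top");s=cap("side")
for n,k in(("top",c),("side",s)): print(n,[(d["conf"],d["location"],at_z(k,d["location"],.078)) for d in ctrl.spot_point(n,"adjuster_grip")[:2]])
a=cv2.resize(c["frame"][150:270,240:380],None,fx=3.3,fy=3.3,interpolation=2); b=cv2.resize(s["frame"][150:300,190:320],None,fx=2.6,fy=2.6,interpolation=2)
o=np.zeros((400,800,3),np.uint8); o[:396,:462]=a; o[:390,462:800]=b
cv2.imwrite("pics/a2.png",o[:,:,::-1])
E
```

```text
time_s: 7.23
ee_pos: [0.4496, -0.0352, 0.1417]
ee_rot: [-0.001, 0.099, 0.995, -0.0]
force: [0.8, 0.5, 0.3]
width: 0.0527
finger_force: 0.0
t 7.2333 pos [ 0.45  -0.035  0.142] yaw 2.943214069927366 q [ 0.77   0.364 -0.956  2.047  0.375  0.915  0.983] tilt [-0.002 -0.   ] w 0.05271298460659487
shift cm [-0.233  0.121  7.868] turn [ 0.    -0.    -0.007]
top []
side [(0.75, [228.6, 252.4], array([ 0.4550977 , -0.03291958,  0.078     ]))]
```

View pics/a2.png

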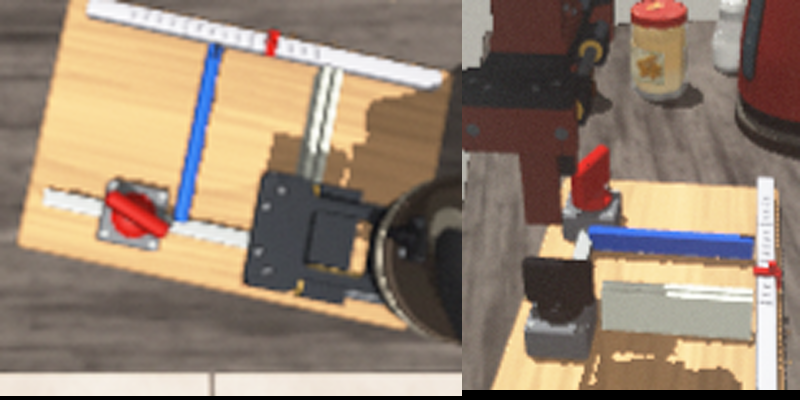

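The red nut has turned well anticlockwise, with its bar now from about (273,208) to (290,220). The gripper hangs over the black knob, and pointer and rider are in view from above. I'll go down and grip.

```bash
python3 -m crank '[[-0.2,0.1,3,0,0,0,60],[-0.2,0.1,6,0,0,0,60],[-0.2,0.1,7.9,0,0,0,60],[-0.2,0.1,7.9,0,0,0,20],[-0.2,0.1,7.9,0,0,0,0],[-0.2,0.1,7.9,0,0,0,0],[-0.2,0.1,7.9,0,0,0,0],[-0.2,0.1,7.9,0,0,0,0],[-0.2,0.1,7.9,0,0,0,0],[-0.2,0.1,7.9,0,0,0,0]]'
python3 -m crank '[[0,0,0,0,0,0,0],[0,0,0,0,0,0,0],[0,0,0,0,0,0,0]]'
python3 go.py .452 -.0345 .063 2.95 f
```

```text
time_s: 8.27
ee_pos: [0.453, -0.0349, 0.0644]
ee_rot: [0.001, 0.096, 0.995, -0.001]
force: [-1.3, -0.1, 5.5]
width: 0.0119
finger_force: 30.0
time_s: 8.52
ee_pos: [0.453, -0.0348, 0.0644]
ee_rot: [0.0, 0.096, 0.995, -0.001]
force: [-2.2, -1.5, 6.7]
width: 0.012
finger_force: 30.0
t 8.5167 pos [ 0.453 -0.035  0.064] yaw 2.949365354233616 q [ 0.659  0.486 -0.852  2.113  0.533  0.767  0.846] tilt [ 0.001 -0.001] w 0.011999945208166584
shift cm [0.109 0.014 0.138] turn [-0.    -0.    -0.001]
```

```bash
cat > gap.py <<'E'
from h import *
import sys
yaw=-.19; gx=np.array([np.cos(yaw),np.sin(yaw)]); gy=np.array([-np.sin(yaw),np.cos(yaw)])
c=cap("top")
hsv=cv2.cvtColor(c["frame"],cv2.COLOR_RGB2HSV).astype(int)
H,S,V=hsv[...,0],hsv[...,1],hsv[...,2]
def pts(m,z):
    v,u=np.nonzero(m); return np.array([at_z(c,(a,b),z)[:2] for a,b in zip(u,v)])
roi=np.zeros(H.shape,bool); roi[150:215,270:360]=1
b=pts((H>100)&(H<130)&(S>120)&roi,.042); bx,by=b@gx,b@gy
far=bx.max(); A=np.polyfit(bx,by,1); 
roi[:]=0; roi[150:180,300:345]=1
r=pts(((H<8)|(H>172))&(S>130)&(V>90)&roi,.042); rx,ry=r@gx,r@gy
fy=np.polyval(A,rx.min())
print("n",len(b),len(r),"far",far,"rider x",rx.min(),rx.max(),"fence slope",A[0],"fence y",fy,"mid",by.mean(),"rider y",ry.mean(),"GAP mm",1000*(fy-ry.mean()),1000*(by.mean()-ry.mean()))
for t in("fence_pointer","red_mark"):
  for d in ctrl.spot_point("top",t)[:1]: p=at_z(c,d["location"],.042)[:2]; print(t,d["conf"],p@gy)
if len(sys.argv)>1: cv2.imwrite(sys.argv[1],cv2.resize(c["frame"][145:220,270:370],None,fx=8,fy=8,interpolation=2)[:,:,::-1])
E
python3 gap.py
```

```text
n 213 24 far 0.58731311027045 rider x 0.5874052971708615 0.6064284253557245 fence slope -0.024104019738275972 fence y 0.15184691731857336 mid 0.15341770383852935 rider y 0.11102923111073737 GAP mm 40.81768620783599 42.38847272779198
fence_pointer 0.75 0.15099569198653345
red_mark 0.4 0.11093005790668391
```

```bash
python3 -m crank '[[0,0,0,0,0,0.06,0],[0,0,0,0,0,0.16,0],[0,0,0,0,0,0.27,0],[0,0,0,0,0,0.38,0],[0,0,0,0,0,0.49,0],[0,0,0,0,0,0.6,0],[0,0,0,0,0,0.71,0],[0,0,0,0,0,0.81,0],[0,0,0,0,0,0.9,0],[0,0,0,0,0,0.9,0]]'
python3 go.py .452 -.0345 .063 2.95 f
python3 gap.py pics/a3.png
```

```text
time_s: 9.5
ee_pos: [0.4512, -0.0372, 0.0643]
ee_rot: [0.0, 0.522, 0.853, -0.003]
force: [-7.0, -8.9, 14.1]
width: 0.0117
finger_force: 30.0
t 9.5 pos [ 0.451 -0.037  0.064] yaw 2.0433715710914493 q [ 0.492  0.419 -0.63   2.123  0.382  0.713  0.081] tilt [-0.002 -0.005] w 0.011701926184296515
shift cm [0.203 0.19  0.132] turn [-0.003 -0.004 -0.907]
n 197 23 far 0.5849595747889339 rider x 0.5874052971708615 0.6064284253557245 fence slope -0.028646090410184257 fence y 0.11651137896489142 mid 0.11830432655750453 rider y 0.11089676082025644 GAP mm 5.6146181446349726 7.4075657372480865
fence_pointer 0.89 0.11161331748449126
red_mark 0.57 0.11278908667575378
```

View pics/a3.png

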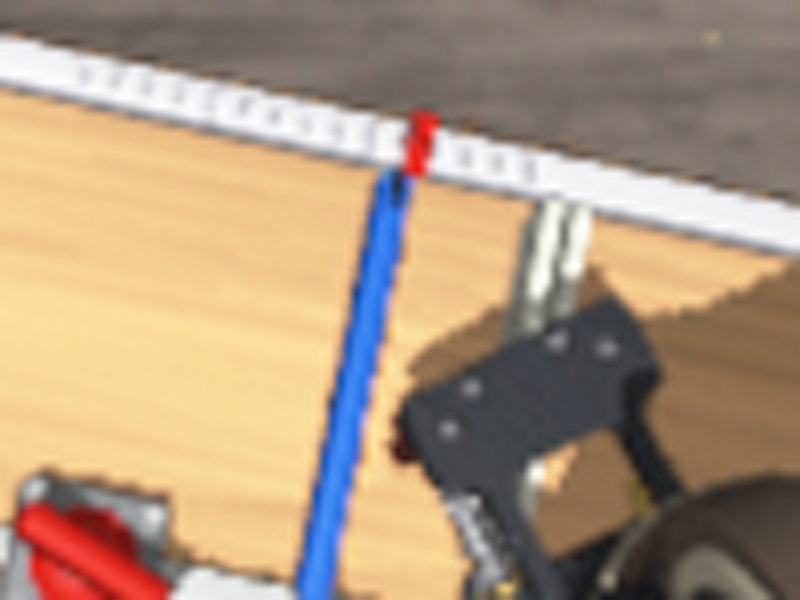

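The pointer line is at zoom (397,186) and the rider's near end at (417,175). That leaves about 5.4 mm, or 0.135 rad.

```bash
python3 -m crank '[[0,0,0,0,0,0.06,0],[0,0,0,0,0,0.12,0],[0,0,0,0,0,0.135,0],[0,0,0,0,0,0.135,0],[0,0,0,0,0,0.135,0]]'
python3 go.py .452 -.0345 .063 2.95 f
python3 gap.py pics/a4.png
python3 - <<'E'
from h import *
s=cap("side"); a=cv2.resize(s["frame"][215:290,230:330],None,fx=4,fy=4,interpolation=2)[:,:,::-1]
t=cv2.resize(cv2.imread("pics/a4.png")[80:380,200:600],None,fx=1,fy=1)
cv2.imwrite("pics/a5.png",np.hstack([t,a]))
print([(d["conf"],d["location"]) for t in("fence_pointer","red_mark") for d in ctrl.spot_point("side",t)[:1]])
E
```

```text
time_s: 10.07
ee_pos: [0.4508, -0.0373, 0.0643]
ee_rot: [0.0, 0.576, 0.817, -0.003]
force: [-8.4, -10.2, 16.1]
width: 0.0122
finger_force: 30.0
t 10.0667 pos [ 0.451 -0.037  0.064] yaw 1.9136687789837281 q [ 0.467  0.412 -0.599  2.125  0.362  0.707 -0.029] tilt [-0.003 -0.005] w 0.012187980603201505
shift cm [0.227 0.207 0.131] turn [-0.004 -0.005 -1.036]
n 189 23 far 0.585423839542984 rider x 0.5878697757548527 0.6064284253557245 fence slope -0.02642121921037793 fence y 0.11162861846807667 mid 0.11327485015531173 rider y 0.11088333079723181 GAP mm 0.745287670844863 2.3915193580799214
fence_pointer 0.56 0.11078244878199554
red_mark 0.37 0.1049073917154181
[(0.82, [304.1, 252.5]), (0.37, [302.8, 252.2])]
```

View pics/a5.png

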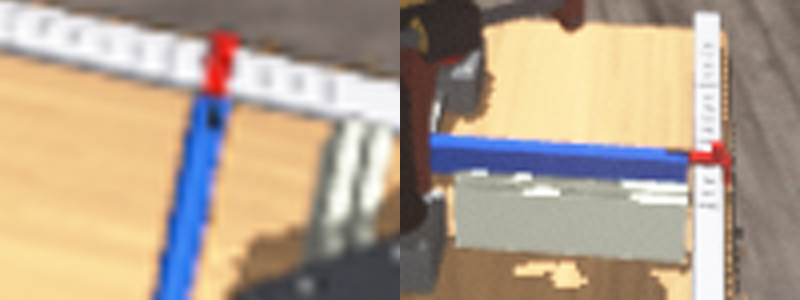

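In the top view the pointer (213,117), carried along the fence direction, meets the rider's end at (217,95). The side view agrees to within a millimetre. I'll let go and return to the nut.

```bash
python3 -m crank '[[0,0,0,0,0,0,60],[0,0,0,0,0,0,60],[0,0,0,0,0,0,60],[0,0,0,0,0,0,60],[0,0,0,0,0,0,60],[0,0,0,0,0,0,60],[0,0,-4,0,0,0,60],[0,0,-8,0,0,0,60],[0,0,-8,0,0,0,60],[0,0,-8,0,0,0,60]]'
python3 go.py .479 .1026 .142 -2.151 f
```

```text
time_s: 11.2
ee_pos: [0.4541, -0.0343, 0.1455]
ee_rot: [0.002, 0.575, 0.818, 0.001]
force: [-0.8, -0.4, -1.1]
width: 0.0526
finger_force: 0.0
t 11.2 pos [ 0.454 -0.034  0.145] yaw 1.9154416495716255 q [ 0.548  0.285 -0.675  2.049  0.233  0.876  0.088] tilt [ 0.004 -0.001] w 0.05258559689801505
shift cm [12.045  6.966  0.346] turn [-0.005  0.008 -2.217]
```

```bash
python3 -m crank '[[12,7,0.3,0,0,-2.217,60],[12,7,0.3,0,0,-2.217,60],[12,7,0.3,0,0,-2.217,60],[12,7,0.3,0,0,-2.217,60],[12,7,0.3,0,0,-2.217,60],[12,7,0.3,0,0,-2.217,60],[12,7,0.3,0,0,-2.217,60],[12,7,0.3,0,0,-2.217,60],[12,7,0.3,0,0,-2.217,60],[12,7,0.3,0,0,-2.217,60]]'
python3 gap.py pics/a6.png
python3 go.py .479 .1026 .142 -2.151 f
```

```text
time_s: 12.03
ee_pos: [0.4771, 0.1023, 0.1393]
ee_rot: [-0.001, -0.015, 1.0, 0.0]
force: [0.2, -0.1, -0.5]
width: 0.0526
finger_force: 0.0
t 12.0833 pos [0.477 0.102 0.139] yaw -3.1022999354690053 q [ 0.468  0.452 -0.98   1.967  0.457  0.964  0.874] tilt [-0.002 -0.   ] w 0.05274225778532643
shift cm [-0.193  0.041 -0.281] turn [ 0.002  0.    -0.951]Traceback (most recent call last):
  File "gap.py", line 10, in <module>
    b=pts((H>100)&(H<130)&(S>120)&roi,.042); bx,by=b@gx,b@gy
                                                   ~^~~
ValueError: matmul: Input operand 1 has a mismatch in its core dimension 0, with gufunc signature (n?,k),(k,m?)->(n?,m?) (size 2 is different from 0)
```

```bash
python3 -m crank '[[-0.2,0,-0.3,0,0,-0.95,60],[-0.2,0,-0.3,0,0,-0.95,60],[-0.2,0,-0.3,0,0,-0.95,60],[-0.2,0,-0.3,0,0,-0.95,60],[-0.2,0,-0.3,0,0,-0.95,60],[-0.2,0,-0.3,0,0,-0.95,60],[-0.2,0,-0.3,0,0,-0.95,60],[-0.2,0,-0.3,0,0,-0.95,60],[-0.2,0,-0.3,0,0,-0.95,60],[-0.2,0,-0.3,0,0,-0.95,60]]'
python3 go.py .479 .1026 .0625 -2.151 f
```

```text
time_s: 12.92
ee_pos: [0.4794, 0.1024, 0.1428]
ee_rot: [-0.001, -0.466, 0.885, 0.001]
force: [0.0, -0.6, 0.7]
width: 0.0526
finger_force: 0.0
t 12.9167 pos [0.479 0.102 0.143] yaw -2.171697550494446 q [ 0.602  0.566 -1.205  1.953  0.612  1.056  1.665] tilt [-0.002  0.001] w 0.05264727270468012
shift cm [0.004 0.024 8.026] turn [ 0.     0.    -0.021]
```

```bash
python3 -m crank '[[0,0,3,0,0,-0.02,60],[0,0,6,0,0,-0.02,60],[0,0,8,0,0,-0.02,60],[0,0,8,0,0,-0.02,20],[0,0,8,0,0,-0.02,0],[0,0,8,0,0,-0.02,0],[0,0,8,0,0,-0.02,0],[0,0,8,0,0,-0.02,0],[0,0,8,0,0,-0.02,0],[0,0,8,0,0,-0.02,0]]'
python3 -m crank '[[0,0,0,0,0,0,0],[0,0,0,0,0,0,0],[0,0,0,0,0,0,0]]'
python3 go.py .479 .1026 .0625 2.935 f
```

```text
time_s: 13.75
ee_pos: [0.4795, 0.103, 0.0644]
ee_rot: [0.0, -0.477, 0.879, 0.0]
force: [-1.7, 1.2, 5.0]
width: 0.0118
finger_force: 30.0
time_s: 14.0
ee_pos: [0.4795, 0.103, 0.0644]
ee_rot: [0.0, -0.477, 0.879, 0.0]
force: [-4.4, 0.6, 5.7]
width: 0.012
finger_force: 30.0
t 14.0 pos [0.479 0.103 0.064] yaw -2.147343496453926 q [ 0.509  0.663 -1.092  2.022  0.75   0.929  1.578] tilt [-0.  0.] w 0.011963993648844377
shift cm [0.06  0.017 0.187] turn [ 0.    -0.     1.201]
```

```bash
python3 -m crank '[[0,0,0,0,0,0.06,0],[0,0,0,0,0,0.17,0],[0,0,0,0,0,0.29,0],[0,0,0,0,0,0.41,0],[0,0,0,0,0,0.53,0],[0,0,0,0,0,0.65,0],[0,0,0,0,0,0.77,0],[0,0,0,0,0,0.89,0],[0,0,0,0,0,1.0,0],[0,0,0,0,0,1.1,0]]'
python3 -m crank '[[0,0,0,0,0,0.04,0],[0,0,0,0,0,0.08,0],[0,0,0,0,0,0.12,0],[0,0,0,0,0,0.16,0],[0,0,0,0,0,0.2,0],[0,0,0,0,0,0.2,0],[0,0,0,0,0,0.2,0],[0,0,0,0,0,0.2,0]]'
python3 go.py .479 .1026 .0625 2.935 f;python3 -c "
from h import *;print(ctrl.observe()['force'],ctrl.observe()['ft_torque'])"
```

```text
time_s: 14.83
ee_pos: [0.4797, 0.1027, 0.0644]
ee_rot: [0.0, 0.055, 0.998, -0.0]
force: [-4.1, -0.4, 5.9]
width: 0.0123
finger_force: 30.0
time_s: 15.5
ee_pos: [0.48, 0.1025, 0.0644]
ee_rot: [0.001, 0.151, 0.989, -0.0]
force: [-1.7, -0.6, 6.9]
width: 0.0128
finger_force: 31.7
t 15.5 pos [0.48  0.103 0.064] yaw 2.8384676975410317 q [ 0.313  0.522 -0.791  2.032  0.52   0.796  0.48 ] tilt [ 0.001 -0.001] w 0.012758934004144492
shift cm [ 0.098 -0.023  0.187] turn [-0.    -0.    -0.097]
[-1.69399924 -0.59197798  6.93338632] [-0.21890306  0.32088293  0.74627566]
```

Torque is 0.75 Nm and the pads are skewing on the bar, so the nut is on its stop. I'll release, retreat and check.

```bash
python3 -m crank '[[0,0,0,0,0,0,60],[0,0,0,0,0,0,60],[0,0,0,0,0,0,60],[0,0,0,0,0,0,60],[0,0,0,0,0,0,60],[0,0,0,0,0,0,60],[0,0,-4,0,0,0,60],[0,0,-8,0,0,0,60],[0,0,-12,0,0,0,60],[0,0,-14,0,0,0,60]]'
python3 go.py .33 -.25 .2 2.4 f
```

```text
time_s: 16.33
ee_pos: [0.481, 0.1036, 0.2077]
ee_rot: [0.002, 0.152, 0.988, 0.001]
force: [0.8, 0.2, 0.3]
width: 0.0526
finger_force: 0.0
t 16.3333 pos [0.481 0.104 0.208] yaw 2.836674084460699 q [ 0.458  0.331 -0.932  1.888  0.303  1.067  0.67 ] tilt [0.004 0.001] w 0.05255111457181516
shift cm [  3.791 -38.262   0.675] turn [ 0.002 -0.001  0.437]
```

```bash
python3 -m crank '[[4,-38,0,0,0,0.43,60],[4,-38,0,0,0,0.43,60],[4,-38,0,0,0,0.43,60],[4,-38,0,0,0,0.43,60],[4,-38,0,0,0,0.43,60],[4,-38,0,0,0,0.43,60],[4,-38,0,0,0,0.43,60],[4,-38,0,0,0,0.43,60],[4,-38,0,0,0,0.43,60],[4,-38,0,0,0,0.43,60]]'
python3 gap.py
python3 - <<'E'
from h import *
c=cap("top"); cv2.imwrite("pics/a7.png",cv2.resize(c["frame"][145:245,260:360],None,fx=6,fy=6,interpolation=2)[:,:,::-1])
print([(d["conf"],at_z(c,d["location"],0)) for d in ctrl.spot_point("top","pepper_mill")[:1]])
E
```

```text
time_s: 17.17
ee_pos: [0.324, -0.2535, 0.2035]
ee_rot: [-0.0, 0.363, 0.932, -0.001]
force: [0.6, 0.1, 0.3]
width: 0.0529
finger_force: 0.0
n 195 23 far 0.585423839542984 rider x 0.5878697757548527 0.6064284253557245 fence slope -0.027182054810013644 fence y 0.11145685129666644 mid 0.11313944395586865 rider y 0.11088333079723181 GAP mm 0.5735204994346266 2.2561131586368437
fence_pointer 0.62 0.10819755481562503
red_mark 0.35 0.10856521284761537
[(0.57, array([0.47418884, 0.38464484, 0.        ]))]
```

View pics/a7.png

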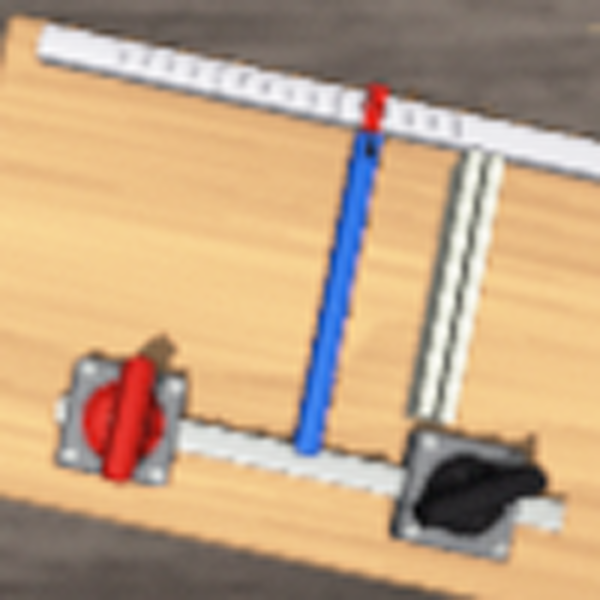

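The pointer (370,150) is in line with the rider (373,128). The red bar is back at its original tight angle, from (118,475) to (141,360), and the mill has not moved.

```bash
python3 -c "
from rig import ctrl; print(ctrl.finish_job())"
```

```text
the job is handed in; nothing more can be done
None
```

I loosened the nut about 1.2 rad, set the fence pointer in line with the red rider to within about 1 mm, tightened the nut back to its stop and let go, left the pepper mill where it stood, and handed the job in at about 17 s (no verdict was returned).

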